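# Press a culture jar's cap home and hold it

### The arm

A 6-joint arm with a two-finger parallel gripper is mounted at the origin on the work surface. World frame = base frame: x ahead of the robot, y to its left, z up, the work surface at z = 0. Lengths are in m, angles in rad, forces in N, time in s.
With the tool pointing down it reaches from about 0.35 to 0.85 m from the base axis. Payload 8.1 kg.
Tool frame: the origin (TCP) lies at the centre of the arm's flange, where the gripper is bolted on; the fingertips stand 186 mm ahead of it and the grasp point (between the pads) lies 167 mm ahead of it (robot.grasp_offset is the distance from the TCP to the grasp point, in m); z points along the fingers, y is the line along which they close (so a half turn about z gives the same grasp; the last joint's range is limited). The gripper opens to 93 mm and grips with 3 to 60 N. Pads are 15 mm wide; open, the fingers measure 128 mm over their backs; the gripper's body (75 mm by 188 mm) begins 65 mm behind the grasp point.
Start: joints at [1.205, 0.13, 1.488, -0, 1.523, -0.085], TCP at [0.166, 0.577, 0.405] pointing down, gripper open.
Joint ranges: [-2.96, 2.96], [-0.89, 2.26], [0.02, 2.5], [-1.34, 4.48], [0, 2.73], [-2.66, 2.66]. Speed limits (rad/s): [2.39, 2.39, 2.79, 3.14, 3.14, 3.14].

### API

Orientations are given as a rotation vector (axis times angle).
In Python, from plant import robot gives the robot as it stands.
- The arm moves only by the tool drive_tool, never from a script. Its argument "moves" is one flat list of numbers, 7 for each row, row after row: the finger opening in mm, from 0 to 93, then the shift along the tool's x, y, z in mm, then the turn, a rotation vector about the tool's x, y, z in degrees. A call has 1 to 8 rows; each row shifts and turns the commanded pose from where the row before left it, along the tool's axes as they then stand; what a row does not reach is not made up. A row lasts 1/10 s, in which the tool goes at most 50 mm and 8.59 degrees, less where a joint would pass 70% of its speed; a pose out of reach is approached as far as the arm can. A call is refused whole if a number of a shift passes 50 or a number of a turn 8.59, either way. A call with a gripper value outside its range is refused whole. The fingers move at their own pace and stop on an object; "grip_force" is the grip in N (left out, the last holds). Time passes only in rows, so rows that do not move let the fingers close. It gives the time, the measured TCP pose, the force, the opening and the grip force at its end, in the units of the state.
- robot.read_state(): the state, without advancing time (a new reading comes with each control period).
- robot.read_camera(name): name is "scene" or "top" or "wrist"; returns a dict with "color" (400x640x3 uint8, red, green, blue), "depth" (400x640 float32, m along the optical axis (not along the pixel's ray), 0 where there is no reading), "mtx" (3x3 intrinsics, pixels), "R" (3x3) and "t" (3): a world point X has camera coordinates R X + t. Camera axes: x right, y down, z forward; pixel columns grow to the right and rows downward; lengths in m; the calibration is good to about 2 mm. A picture is of the moment at which its call begins.
- robot.close_job(): hands the job in; it is judged then, once.
The state is a dict: "t": time; "q": joint angles; "dq": joint speeds; "joint_torque": joint torques, N m; "tool_pos": TCP position; "orientation": TCP orientation; "force": force on the tool from outside, world axes, zero at the start; "wrist_torque": the same for the moment, N m; "opening": finger opening in m; "gripper_force": force on a finger pad.
Only numpy, scipy, OpenCV 4.12 (cv2) and the standard library are available. Lean on these libraries where they do the work, as an engineer would, in place of code of your own. Each camera call takes 0.05 s, during which the arm holds its last target. There are 200 camera calls.

### The job

Snap the red cap home on its jar: stand the red-capped jar in the round cup of the cap press's slide, then push the slide by its upright black handle fully in under the press head. Then push the press's black knob down until the rim of the steel collar is about midway up the green band on its stem, never as far as the red band above it, and keep it pressed there: finish while still holding the knob down. Keep the jar upright and leave everything else on the bench where it is.

Things in the scene. Friction and masses are not known exactly. Their poses are not given: they have to be found in the camera images.
- press: Bench cap press, fixed to the table. Origin: on the table surface, straight below the vertical stem's axis; z up. Grey base plate 10 mm thick, reaching x -50..50 mm and y -110..245 mm in its frame, with two low guide strips (18 mm high) along y. A blue column (x -25..25, y -100..-60 mm) carries a blue head (x -21..21, y -100..21, z 150..180 mm) that overhangs the slide; a steel collar of radius 15 mm on the head ends at z 186 mm and the stem comes up through it.
- slide (a joint): Travel of the press's slide, m: 0 = fully out (cup 130 mm to +y of the stem axis, in the press's frame), 0.13 = fully in against its stop, with the cup right under the stem. It moves along the press's -y. About 2.5 N of friction plus light damping; stays where it is left. Starts at 0 to 0.03.
- cup_floor (a point): Centre of the inner floor of the slide's grey round cup, on which the jar stands; 23 mm above the table. Cup inside radius 30 mm at the floor, flaring to 33 mm at the rim, which is 19 mm above this floor; outside radius 37 mm. Axes as the press's.
- slide_handle (a point): Top of the slide's upright black handle, a round post 18 mm in diameter with a yellow ring, 85 mm to the press's +y from the cup's centre; top 110 mm and lower end 20 mm above the table. Moves with the slide.
- jar: The jar to be capped: glass, 52 mm diameter (straight from 3 to 60 mm above its foot), with a red cap of 54 mm diameter (67 to 83 mm above its foot at the start; top at 80 mm when home). 0.15 to 0.25 kg. Origin: centre of its underside, z up.
- cap (a joint): How far the red cap has been pushed down onto the jar, m: 0 = proud by 3 mm (start), 0.003 = home. Moves at about 2.5 N, stays where it is left.
- press_stem (a joint): How far the stem is pressed down, m: 0 = up (start), mechanical stop at 0.036. A spring returns it: about 2.4 N at 0, plus 0.15 N per mm. The collar's rim is at the green band from 0.018 to 0.030 and at the red band beyond 0.030.
- knob_top (a point): Centre of the flat top of the black press knob (44 mm diameter, 20 mm high) on the stem; 246 mm above the table when up; moves down with the stem. Pushed straight down from above.
- press_foot: Black rubber foot, 40 mm diameter, 8 mm thick, hanging under the head on the stem, with its own spring. Origin: centre of its underside, 119 mm above the table when up. With the jar in the cup it meets the proud cap at about 13 mm of stem travel; beyond 16 mm it bears on the seated cap with 2.8 N plus 0.6 N per mm, so that the knob needs about 14 N at 24 mm of travel.
- jar_a: 52 mm glass jar like the other but with a white cap that is already home, 80 mm tall; bystander. Origin: centre of its underside, z up.
- jar_b: 52 mm glass jar like the other but with a white cap that is already home, 80 mm tall; bystander. Origin: centre of its underside, z up.
- burner: Steel spirit burner, unlit, 76 mm diameter, 82 mm tall; bystander. Origin: centre of its underside.
- pot: Tall steel instrument pot, foot 96 mm diameter, 134 mm tall; bystander. Origin: centre of its underside.
- dish_a: Clear culture dish with lid, 94 mm diameter, 18 mm high; bystander. Origin: centre of its underside.
- dish_b: Second such dish; bystander. Origin: centre of its underside.
Not all that is in view belongs to the job. What is shaped like the jar but purple or yellow is not meant.

How it is judged:
On the way, in this order (a step that is already met when the one before it is completed fails the run):
1. the red-capped jar stands in the slide's cup, clear of the press head, with the stem up (horizontal distance between jar and cup_floor below 0.007 m and z of jar in the frame of cup_floor below 0.005 m and angle between jar's own z axis and vertical below 0.12 rad and value of joint slide below 0.08 m and value of joint press_stem below 0.005 m), for 0.2 s.
2. the slide, with the jar in its cup, is fully in under the head (horizontal distance between jar and cup_floor below 0.007 m and z of jar in the frame of cup_floor below 0.005 m and angle between jar's own z axis and vertical below 0.12 rad and value of joint slide above 0.125 m and value of joint press_stem below 0.005 m), for 0.2 s.
At the end, for the whole second after the job is handed in: The robot still holds the knob down (over 4 N), stem 17.5 to 30.5 mm down (green band); the foot bears on the red cap (over 2.5 N), which is home (over 2.2 mm); the jar stands upright (0.12 rad) on the cup floor within 7 mm of its centre; the slide is fully in (over 125 mm) (horizontal distance between jar and cup_floor below 0.007 m and z of jar in the frame of cup_floor below 0.005 m and angle between jar's own z axis and vertical below 0.12 rad and value of joint slide above 0.125 m and value of joint press_stem between 0.0175 and 0.0305 m and value of joint cap above 0.0022 m and contact force between press_foot and jar above 2.5 N and contact force between any of the fingers, the arm and press_stem above 4 N); the arm keeps its last pose, push and grip.
It fails at once if the stem is pressed into the red band (beyond 33 mm) (value of joint press_stem above 0.033 m).
It fails at once if the jar is tipped by more than 0.6 rad (angle between jar's own z axis and vertical above 0.6 rad).
It fails at once if another thing on the bench is moved by more than 30 mm or tipped (distance of any of jar_a, jar_b, burner, pot, dish_a, dish_b from where it was at the start of the episode above 0.03 m or angle between any of jar_a, jar_b, burner, pot, dish_a, dish_b's own z axis and vertical above 0.5 rad).
It also fails if it takes over 67 s, if anything falls off the work surface, if the arm or the gripper's body presses on something with over 40 N, if the wrist force passes 120 N, or if a joint passes its speed limit or range.

## Working session

There is one attempt and no reset: what is moved stays moved. The work goes in short steps, Python scripts to look and compute and a tool call to move; the robot and the scene stay as the last step left them, time stands still between calls to the robot, and variables do not carry over. Pictures are saved under pics/ and viewed, at most 10 in all, crops included, and the job is handed in when it is done.

Besides the shell and the picture viewer there is one more tool, called after "Call:" as name(argument=value, ...) on one line, values as JSON. drive_tool: Moves the arm, as the interface text tells. Its arguments: {"type":"object","properties":{"moves":{"type":"array","items":{"type":"number"}},"grip_force":{"type":"number"}},"required":["moves"]}

```bash
mkdir -p pics; cat > h.py <<'E'
import numpy as np, cv2
from plant import robot
from scipy.spatial.transform import Rotation as Rn
def cloud(c):
    d=c["depth"]; v,u=np.mgrid[:d.shape[0],:d.shape[1]]
    K=c["mtx"]; P=np.stack([(u-K[0,2])*d/K[0,0],(v-K[1,2])*d/K[1,1],d],-1)
    W=(P-c["t"])@c["R"]; W[d==0]=np.nan
    return W
def save(c,n): cv2.imwrite("pics/"+n,c["color"][...,::-1])
E
python3 - <<'E'
from h import *
s=robot.read_state(); print({k:np.round(v,4) for k,v in s.items()})
a=[]
for n in("top","scene"):
    c=robot.read_camera(n); a.append(c["color"]); np.savez(n+".npz",**c); print(n,-c["R"].T@c["t"])
im=np.vstack(a); im=cv2.resize(im,(480,600)) if 0 else im
cv2.imwrite("pics/top.png",a[0][...,::-1]); cv2.imwrite("pics/scene.png",a[1][...,::-1])
E
```

```text
{'t': np.float64(0.0), 'q': array([ 1.2046,  0.1312,  1.4893,  0.    ,  1.523 , -0.0854]), 'dq': array([ 0.0013, -0.0005, -0.0013, -0.0016,  0.0001, -0.0005]), 'joint_torque': array([-1.60000e-03, -5.59859e+01, -4.91740e+01,  7.66000e-02,
        3.60000e-02, -2.00000e-04]), 'tool_pos': array([0.1662, 0.5763, 0.4037]), 'orientation': array([-4.3970e-01, -3.1102e+00,  2.9000e-03]), 'force': array([ 0.9582, -0.3972,  0.1732]), 'wrist_torque': array([ 0.0128, -0.0097, -0.0201]), 'gripper_force': np.float64(0.0), 'opening': np.float64(0.0931)}
top [ 0.44052186 -0.05348219  1.36168644]
scene [1.08572225 0.35757333 1.05678485]
```

View pics/top.png

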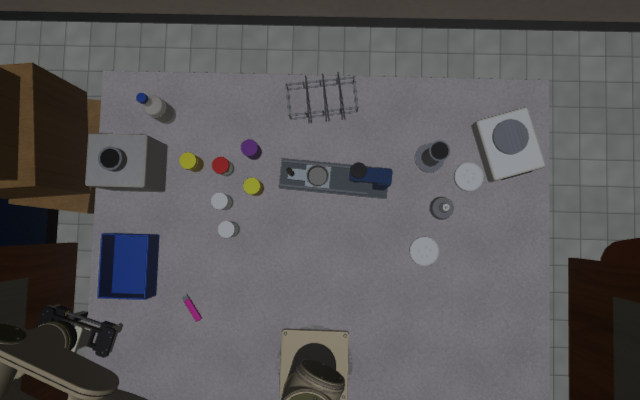

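View pics/scene.png

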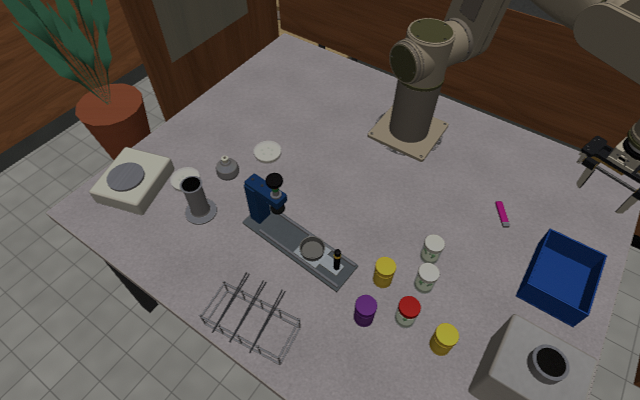

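The top view shows the red cap at about (221,165), with yellow (189,161), yellow (252,186), purple (250,148) and white (220,201) around it. The cup is at (318,175), the handle at (291,171) and the knob at (359,172). Next I measure them from the depth data.

```bash
python3 - <<'E'
from h import *
for n,pts in (("top",dict(red=(221,165),yl=(189,161),yr=(252,186),pur=(250,148),w1=(220,201),w2=(228,229),cup=(318,175),knob=(359,172),handle=(291,171),pot=(439,150))),("scene",dict(red=(409,308),cup=(312,248),knob=(274,180),handle=(337,253)))):
    c=np.load(n+".npz"); W=cloud(c); col=c["color"].astype(int)
    for k,(u,v) in pts.items():
        p=W[v-25:v+26,u-25:u+26].reshape(-1,3); cc=col[v-25:v+26,u-25:u+26].reshape(-1,3)
        w0=W[v,u]; z0=w0[2]
        m=(abs(p[:,2]-z0)<.006)&(np.hypot(*(p-w0)[:,:2].T)<.045)
        if k=="red": m&=(cc[:,0]>2*cc[:,1])
        q=p[m].astype(np.float32)
        (ctr,r)=cv2.minEnclosingCircle(q[:,:2].copy())
        print(n,k,m.sum(),q.mean(0).round(4),"circ",np.round(ctr,4),round(r,4))
c=np.load("top.npz"); W=cloud(c).reshape(-1,3)
# handle: points near top 110 within region ; guide strips
m=(W[:,2]>.085)&(W[:,2]<.125)&(abs(W[:,0]-.53)<.12)&(W[:,1]>-.1)&(W[:,1]<.15); print("h",m.sum(),W[m].mean(0))
m=(W[:,2]>.14)&(W[:,2]<.19)&(abs(W[:,0]-.5)<.12)&(abs(W[:,1]+.15)<.12)
q=W[m]; print("head",m.sum(),cv2.minAreaRect(q[:,:2].astype(np.float32)))
m=(W[:,2]>.006)&(W[:,2]<.03)&(abs(W[:,0]-.53)<.1)&(W[:,1]>-.3)&(W[:,1]<.2)
q=W[m]; print("base",m.sum(),cv2.minAreaRect(q[:,:2].astype(np.float32)))
E
```

```text
top red 177 [0.6229 0.3104 0.0812] circ [0.6234 0.311 ] 0.0266
top yl 234 [0.6339 0.4132 0.082 ] circ [0.6344 0.4138] 0.0276
top yr 219 [0.5598 0.2105 0.0822] circ [0.56   0.2109] 0.0269
top pur 219 [0.6797 0.2224 0.0819] circ [0.6801 0.2224] 0.0268
top w1 212 [0.5111 0.3095 0.0795] circ [0.5112 0.3097] 0.0271
top w2 198 [0.4233 0.2836 0.0781] circ [0.4234 0.2848] 0.027
top cup 391 [0.6049 0.007  0.0211] circ [0.6075 0.006 ] 0.0447
top knob 201 [ 0.5953 -0.1115  0.2442] circ [ 0.5957 -0.1118] 0.0219
top handle 14 [0.6083 0.0923 0.1054] circ [0.6093 0.0926] 0.0083
top pot 328 [ 0.676  -0.3562  0.1333] circ [ 0.6763 -0.3563] 0.0318
scene red 357 [0.6272 0.3086 0.0826] circ [0.6259 0.3078] 0.0275
scene cup 0 [nan nan nan] circ [0. 0.] 0.0
scene knob 208 [ 0.5994 -0.1139  0.246 ] circ [ 0.5975 -0.115 ] 0.0228
scene handle 33 [0.6133 0.0893 0.1099] circ [0.613  0.0897] 0.0089
h 32 [0.60855124 0.09168909 0.10496015]
head 515 ((0.5935059785842896, -0.15126894414424896), (0.12119820713996887, 0.050166934728622437), 85.25836944580078)
base 1763 ((0.5354495048522949, -0.04821522533893585), (0.19719837605953217, 0.4929254949092865), 1.7277318239212036)<stdin>:11: RuntimeWarning: Mean of empty slice.
  ret = um.true_divide(
```

Call:
drive_tool(moves=[85, 0, 0, 0, 0, 0, 8.5, 85, 0, 0, 0, 0, 0, 8.5, 85, 0, 0, 0, 0, 0, 8.5, 85, 0, 0, 0, 0, 0, 8.5, 85, 0, 0, 0, 0, 0, 8.5, 85, 0, 0, 0, 0, 0, 8.5, 85, 0, 0, 0, 0, 0, 8.5, 85, 0, 0, 0, 0, 0, 8.5])

```text
t: 0.9
tool_pos: [0.1662, 0.5764, 0.4041]
orientation: [2.111, 2.326, -0.002]
force: [-0.5, -0.4, -0.7]
opening: 0.0853
gripper_force: 0.0
```

```bash
cat >> h.py <<'E'
STEM=np.array([.5965,-.113]); YAW=np.radians(-4.1)
def togo(x,y,z,yaw=YAW):
    s=robot.read_state(); R=Rn.from_rotvec(s["orientation"])
    T=Rn.from_matrix(np.array([[-np.sin(yaw),np.cos(yaw),0],[np.cos(yaw),np.sin(yaw),0],[0,0,-1]]).T)
    T=Rn.from_matrix(np.array([[-np.sin(yaw),np.cos(yaw),0],[np.cos(yaw),np.sin(yaw),0],[0,0,-1]]).T)
    print("t",s["t"],"pos",s["tool_pos"].round(4),"q",s["q"].round(2),"F",s["force"].round(1),"open",s["opening"].round(4),"gf",s["gripper_force"])
    print("turn deg",np.degrees((R.inv()*T).as_rotvec()).round(2),"shift mm now-axes",(R.inv().apply(np.array([x,y,z])-s["tool_pos"])*1e3).round(1),"target-axes",(T.inv().apply(np.array([x,y,z])-s["tool_pos"])*1e3).round(1))
E
python3 -c "
from h import *
togo(.6245,.3095,.31)"
```

```text
Traceback (most recent call last):
  File "h.py", line 15, in togo
    print("t",s["t"],"pos",s["tool_pos"].round(4),"q",s["q"].round(2),"F",s["force"].round(1),"open",s["opening"].round(4),"gf",s["gripper_force"])
                                                                                                     ^^^^^^^^^^^^^^^^^^
AttributeError: 'float' object has no attribute 'round'
```

```bash
sed -i 's/s\["opening"\].round(4)/round(s["opening"],4)/' h.py
python3 -c "
from h import *
togo(.6245,.3095,.31)"
```

```text
t 0.9 pos [0.1662 0.5764 0.4041] q [ 1.2   0.13  1.49 -0.    1.52  1.11] F [-0.5 -0.4 -0.7] open 0.0853 gf 0.0
turn deg [-0.02  0.06  9.66] shift mm now-axes [-309.9  430.3   94.2] target-axes [-233.4  476.2   94.1]
```

Call:
drive_tool(moves=[85, 0, 0, 0, 0, 0, 5, 85, 0, 0, 0, 0, 0, 4.7, 85, -16.7, 34, 0, 0, 0, 0, 85, -16.7, 34, 0, 0, 0, 0, 85, -16.7, 34, 0, 0, 0, 0, 85, -16.7, 34, 0, 0, 0, 0, 85, -16.7, 34, 0, 0, 0, 0, 85, -16.7, 34, 0, 0, 0, 0])

```text
t: 1.7
tool_pos: [0.3643, 0.462, 0.4043]
orientation: [2.294, 2.147, -0.001]
force: [0.9, 0.9, 0.5]
opening: 0.085
gripper_force: 0.0
```

Call:
drive_tool(moves=[85, -16.7, 34, 0, 0, 0, 0, 85, -16.7, 34, 0, 0, 0, 0, 85, -16.7, 34, 0, 0, 0, 0, 85, -16.7, 34, 0, 0, 0, 0, 85, -16.7, 34, 0, 0, 0, 0, 85, -16.7, 34, 10, 0, 0, 0, 85, -16.7, 34, 20, 0, 0, 0, 85, 0, 0, 20, 0, 0, 0])

```text
t: 2.5
tool_pos: [0.5964, 0.3274, 0.3536]
orientation: [2.297, 2.141, 0.0]
force: [-0.6, 0.2, -0.5]
opening: 0.085
gripper_force: 0.0
```

```bash
python3 - <<'E'
from h import *
togo(.6245,.3095,.214)
c=robot.read_camera("wrist"); save(c,"w1.png"); W=cloud(c); col=c["color"].astype(int)
m=(col[...,0]>2*col[...,1])&(col[...,0]>2*col[...,2])&(W[...,2]>.076)&(W[...,2]<.09)
q=W[m].astype(np.float32); print(m.sum(),q.mean(0),cv2.minEnclosingCircle(q[:,:2].copy()), np.argwhere(m).mean(0))
E
```

```text
t 2.5 pos [0.5964 0.3274 0.3536] q [ 0.43  0.37  1.3  -0.    1.47  0.5 ] F [-0.6  0.2 -0.5] open 0.085 gf 0.0
turn deg [0.08 0.06 0.07] shift mm now-axes [-15.7  29.1 139.7] target-axes [-15.8  29.4 139.6]
3298 [0.62472445 0.3134006  0.08210874] ((0.6250736713409424, 0.3119976222515106), 0.026915276423096657) [221.93450576 355.19466343]
```

Call:
drive_tool(moves=[85, -7, 15, 0, 0, 0, 0, 85, -7, 15, 0, 0, 0, 0, 85, 0, 0, 35, 0, 0, 0, 85, 0, 0, 35, 0, 0, 0, 85, 0, 0, 35, 0, 0, 0, 85, 0, 0, 20, 0, 0, 0, 85, 0, 0, 12, 0, 0, 0, 85, 0, 0, 0, 0, 0, 0])

```text
t: 3.35
tool_pos: [0.6208, 0.3148, 0.2156]
orientation: [-2.292, -2.146, 0.006]
force: [0.1, 0.6, -0.4]
opening: 0.0848
gripper_force: 0.0
```

```bash
python3 - <<'E'
from h import *
togo(.625,.3115,.212)
E
```

```text
t 3.35 pos [0.6208 0.3148 0.2156] q [0.4  0.53 1.35 0.   1.26 0.46] F [ 0.1  0.6 -0.4] open 0.0848 gf 0.0
turn deg [-0.2   0.1   0.34] shift mm now-axes [-3.   4.4  3.6] target-axes [-3.   4.4  3.6]
```

Call:
drive_tool(moves=[85, -3, 4.4, 3.6, 0, 0, 0, 85, 0, 0, 0, 0, 0, 0, 40, 0, 0, 0, 0, 0, 0, 40, 0, 0, 0, 0, 0, 0, 40, 0, 0, 0, 0, 0, 0, 40, 0, 0, 0, 0, 0, 0, 40, 0, 0, 0, 0, 0, 0, 40, 0, 0, 0, 0, 0, 0], grip_force=20)

```text
t: 4.15
tool_pos: [0.6261, 0.3115, 0.2143]
orientation: [-2.293, -2.147, 0.0]
force: [-1.9, 0.9, 1.6]
opening: 0.0536
gripper_force: 20.0
```

Call:
drive_tool(moves=[40, 0, 0, 0, 0, 0, 0, 40, 0, 0, 0, 0, 0, 0])

```text
t: 4.35
tool_pos: [0.6261, 0.3115, 0.2143]
orientation: [-2.294, -2.147, -0.0]
force: [-1.8, 0.1, 2.4]
opening: 0.0538
gripper_force: 20.0
```

Call:
drive_tool(moves=[70, 0, 0, 0, 0, 0, 0, 70, 0, 0, 0, 0, 0, 0, 70, 0, 0, 4.5, 0, 0, 0, 70, 0, 0, 0, 0, 0, 0, 40, 0, 0, 0, 0, 0, 0, 40, 0, 0, 0, 0, 0, 0, 40, 0, 0, 0, 0, 0, 0, 40, 0, 0, 0, 0, 0, 0])

```text
t: 5.15
tool_pos: [0.6261, 0.3115, 0.2096]
orientation: [-2.294, -2.147, 0.0]
force: [-0.0, -0.9, -0.9]
opening: 0.0537
gripper_force: 20.0
```

```bash
python3 - <<'E'
from h import *
togo(.625,.3115,.212)
c=robot.read_camera("wrist"); save(c,"w2.png")
E
```

```text
t 5.15 pos [0.6261 0.3115 0.2096] q [0.39 0.55 1.35 0.   1.25 0.45] F [-0.  -0.9 -0.9] open 0.0537 gf 19.998120018281043
turn deg [-0.   -0.    0.31] shift mm now-axes [-0.  -1.1 -2.4] target-axes [-0.1 -1.1 -2.4]
```

View pics/w2.png

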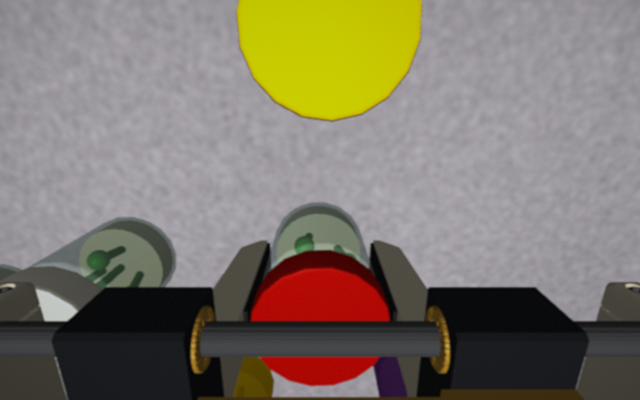

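The wrist view shows the red cap centred between the fingers (about 320,318) with nothing else in the grip. Now I lift the jar and refine the cup centre from the stored images.

Call:
drive_tool(moves=[40, 0, 0, -5, 0, 0, 0, 40, 0, 0, -15, 0, 0, 0, 40, 0, 0, -25, 0, 0, 0, 40, 0, 0, -30, 0, 0, 0, 40, 0, 0, -30, 0, 0, 0, 40, 0, 0, -25, 0, 0, 0, 40, 0, 0, -15, 0, 0, 0, 40, 0, 0, 0, 0, 0, 0])

```text
t: 6.0
tool_pos: [0.6268, 0.3117, 0.3589]
orientation: [2.292, 2.145, 0.009]
force: [-0.3, 0.6, -2.5]
opening: 0.0538
gripper_force: 20.0
```

```bash
python3 - <<'E'
from h import *
from scipy.optimize import least_squares
for n in("top","scene"):
    W=cloud(np.load(n+".npz")).reshape(-1,3)
    r=np.hypot(W[:,0]-.605,W[:,1]-.007)
    q=W[(r<.046)&(W[:,2]>.037)&(W[:,2]<.05)]
    f=least_squares(lambda p:np.hypot(q[:,0]-p[0],q[:,1]-p[1])-p[2],[.605,.007,.035],loss="soft_l1",f_scale=.001)
    print(n,len(q),f.x.round(4),q[:,2].mean())
togo(.605,.0065,.355)
E
```

```text
top 77 [0.604  0.0084 0.034 ] 0.04014155525168514
scene 132 [0.6069 0.0047 0.0339] 0.041576977943345424
t 6.0 pos [0.6268 0.3117 0.3589] q [ 0.39  0.42  1.23 -0.    1.49  0.45] F [-0.3  0.6 -2.5] open 0.0538 gf 19.99732794240117
turn deg [ 0.31 -0.15  0.31] shift mm now-axes [-306.    -1.6    3.1] target-axes [-306.     0.     3.9]
```

Call:
drive_tool(moves=[40, -20, 0, 0, 0, 0, 0, 40, -40, 0, 0, 0, 0, 0, 40, -46, 0, 0, 0, 0, 0, 40, -46, 0, 0, 0, 0, 0, 40, -46, 0, 0, 0, 0, 0, 40, -46, 0, 0, 0, 0, 0, 40, -40, 0, 0, 0, 0, 0, 40, -22, 1.5, 0, 0, 0, 0])

```text
t: 6.8
tool_pos: [0.6064, 0.0029, 0.3527]
orientation: [-2.295, -2.143, 0.004]
force: [0.4, 1.0, -2.4]
opening: 0.0534
gripper_force: 20.0
```

Call:
drive_tool(moves=[40, 0, 0, 15, 0, 0, 0, 40, 0, 0, 30, 0, 0, 0, 40, 0, 0, 20, 0, 0, 0, 40, 0, 0, 0, 0, 0, 0, 40, 0, 0, 0, 0, 0, 0])

```text
t: 7.3
tool_pos: [0.6069, 0.0068, 0.2882]
orientation: [-2.291, -2.146, 0.003]
force: [0.1, -0.7, -1.2]
opening: 0.0535
gripper_force: 20.0
```

```bash
python3 - <<'E'
from h import *
from scipy.optimize import least_squares
togo(.6065,.0065,.285)
for n in("top","scene","wrist"):
    c=robot.read_camera(n); W=cloud(c); col=c["color"].astype(int); save(c,n+"_3.png"); np.savez(n+"3.npz",**c)
    m=(col[...,0]>2*col[...,1])&(col[...,0]>2*col[...,2])&(abs(W[...,0]-.6)<.1)&(abs(W[...,1])<.1)
    q=W[m].astype(np.float32); print(n,m.sum(),q.mean(0) if m.any() else 0, q[:,2].max(), cv2.minEnclosingCircle(q[q[:,2]>q[:,2].max()-.006][:,:2].copy()))
E
```

```text
t 7.3 pos [0.6069 0.0068 0.2882] q [-0.07  0.23  1.59  0.    1.32 -0.01] F [ 0.1 -0.7 -1.2] open 0.0535 gf 20.001672743819654
turn deg [-0.16 -0.01  0.35] shift mm now-axes [-0.3 -0.3  3.2] target-axes [-0.3 -0.4  3.2]Traceback (most recent call last):
  File "<stdin>", line 7, in <module>
    return umr_maximum(a, axis, None, out, keepdims, initial, where)
ValueError: zero-size array to reduction operation maximum which has no identity
```

```bash
python3 - <<'E'
from h import *
c=robot.read_camera("scene"); w=robot.read_camera("wrist"); np.savez("scene3.npz",**c); np.savez("wrist3.npz",**w)
a=cv2.resize(c["color"][130:330,200:440],(720,600),interpolation=cv2.INTER_CUBIC)
cv2.imwrite("pics/s3.png",a[...,::-1]); save(w,"w3.png")
E
```

```text
(no output)
```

View pics/s3.png

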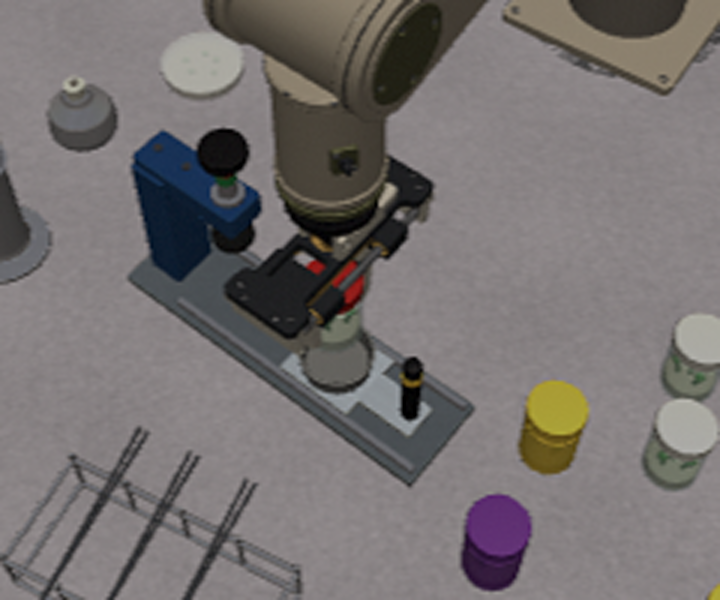

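View pics/w3.png

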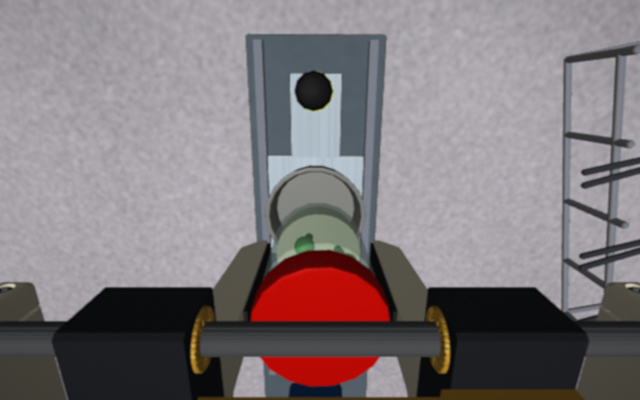

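Both views show the jar hanging upright above the cup. In the wrist view the handle top is at (314,90), the cup rim's arc centres near column 316, and the cap is at column 320. I'll fit these.

```bash
python3 - <<'E'
from h import *
from scipy.optimize import least_squares
c=dict(np.load("wrist3.npz")); W=cloud(c); col=c["color"].astype(int)
def fit(q,p,R):
    f=least_squares(lambda p:np.hypot(q[:,0]-p[0],q[:,1]-p[1])-R,p,loss="soft_l1",f_scale=.001); return f.x.round(4)
m=(abs(W[...,2]-.11)<.006)&(np.hypot(W[...,0]-.611,W[...,1]-.09)<.02); q=W[m]; print("handle",m.sum(),q.mean(0),cv2.minEnclosingCircle(q[:,:2].astype(np.float32)))
m=(W[...,2]>.038)&(W[...,2]<.046)&(np.hypot(W[...,0]-.606,W[...,1]-.007)<.043); m[240:]=0; q=W[m]; print("rim",m.sum(),q.mean(0),fit(q,[.606,.007],.035))
v,u=np.nonzero(m); print(u.min(),u.max(),v.min(),v.max())
m=(col[...,0]>2*col[...,1])&(col[...,0]>2*col[...,2]); q=W[m]; q=q[~np.isnan(q[:,0])]; zt=np.percentile(q[:,2],80); q=q[abs(q[:,2]-zt)<.003]
print("cap",len(q),q.mean(0),cv2.minEnclosingCircle(q[:,:2].astype(np.float32)))
print(robot.read_state()["tool_pos"])
E
```

```text
handle 1184 [0.61145968 0.09284801 0.10857058] ((0.6113595962524414, 0.09270452708005905), 0.009003066457808018)
rim 995 [0.60502437 0.02352705 0.04086041] [0.6054 0.0074]
265 364 167 239
cap 8671 [0.60912919 0.01188634 0.16345746] ((0.6088778972625732, 0.006604800932109356), 0.027322588488459587)
[0.60801888 0.00639205 0.2910879 ]
```

Call:
drive_tool(moves=[40, 1, -3, 0, 0, 0, 0, 40, 0, 0, 15, 0, 0, 0, 40, 0, 0, 15, 0, 0, 0, 40, 0, 0, 10, 0, 0, 0, 40, 0, 0, 6, 0, 0, 0, 40, 0, 0, 4, 0, 0, 0, 40, 0, 0, 2, 0, 0, 0, 40, 0, 0, 0, 0, 0, 0])

```text
t: 8.25
tool_pos: [0.6046, 0.0072, 0.2376]
orientation: [-2.294, -2.147, -0.0]
force: [-0.1, -0.4, -2.3]
opening: 0.0537
gripper_force: 20.0
```

Call:
drive_tool(moves=[40, 0, 0, 1.5, 0, 0, 0, 40, 0, 0, 0, 0, 0, 0])

```text
t: 8.45
tool_pos: [0.6047, 0.0072, 0.2365]
orientation: [2.293, 2.146, 0.001]
force: [-0.3, 0.5, -2.4]
opening: 0.0537
gripper_force: 20.0
```

Call:
drive_tool(moves=[40, 0, 0, 1.5, 0, 0, 0, 40, 0, 0, 1, 0, 0, 0, 40, 0, 0, 0, 0, 0, 0])

```text
t: 8.75
tool_pos: [0.6044, 0.0072, 0.2334]
orientation: [-2.294, -2.147, 0.0]
force: [0.6, -1.1, -2.6]
opening: 0.0534
gripper_force: 20.0
```

Call:
drive_tool(moves=[40, 0, 0, 1, 0, 0, 0, 40, 0, 0, 0, 0, 0, 0])

```text
t: 8.95
tool_pos: [0.6046, 0.0072, 0.2327]
orientation: [2.294, 2.147, 0.0]
force: [0.5, -0.1, -2.8]
opening: 0.0538
gripper_force: 20.0
```

Call:
drive_tool(moves=[40, 0, 0, 0.8, 0, 0, 0, 40, 0, 0, 0, 0, 0, 0])

```text
t: 9.15
tool_pos: [0.6046, 0.0072, 0.2323]
orientation: [2.293, 2.147, 0.0]
force: [-1.9, -0.5, 3.0]
opening: 0.0535
gripper_force: 20.0
```

Call:
drive_tool(moves=[40, 0, 0, 0.8, 0, 0, 0, 40, 0, 0, 0, 0, 0, 0])

```text
t: 9.35
tool_pos: [0.6046, 0.0071, 0.2313]
orientation: [2.293, 2.146, 0.0]
force: [-2.6, -0.5, 4.4]
opening: 0.0536
gripper_force: 20.0
```

Call:
drive_tool(moves=[56, 0, 0, 0, 0, 0, 0, 60, 0, 0, 0, 0, 0, 0, 72, 0, 0, 0, 0, 0, 0, 72, 0, 0, 0, 0, 0, 0, 72, 0, 0, -15, 0, 0, 0, 72, 0, 0, -30, 0, 0, 0, 72, 0, 0, -35, 0, 0, 0, 72, 0, 0, -10, 0, 0, 0])

```text
t: 10.15
tool_pos: [0.6059, 0.0072, 0.3271]
orientation: [2.289, 2.143, 0.008]
force: [1.2, 0.1, 1.0]
opening: 0.0716
gripper_force: 0.0
```

```bash
cat > jc.py <<'E'
from h import *
from scipy.optimize import least_squares
def jarcup(cup,name):
    c=robot.read_camera("wrist"); W=cloud(c); col=c["color"].astype(int); save(c,name)
    def fit(q,p,R): return least_squares(lambda p:np.hypot(q[:,0]-p[0],q[:,1]-p[1])-R,p,loss="soft_l1",f_scale=.001).x.round(4)
    m=(W[...,2]>.038)&(W[...,2]<.046)&(np.hypot(W[...,0]-cup[0],W[...,1]-cup[1])<.043); q=W[m]; print("rim",m.sum(),fit(q,cup,.035))
    m=(col[...,0]>2*col[...,1])&(col[...,0]>2*col[...,2])&(W[...,2]>.09); q=W[m]; zt=np.percentile(q[:,2],80); q=q[abs(q[:,2]-zt)<.003]
    print("cap",len(q),q.mean(0),cv2.minEnclosingCircle(q[:,:2].astype(np.float32)))
    m=(abs(W[...,2]-.11)<.006)&(np.hypot(W[...,0]-cup[0]-.006,W[...,1]-cup[1]-.085)<.02); q=W[m]; print("handle",m.sum(),q.mean(0),cv2.minEnclosingCircle(q[:,:2].astype(np.float32)))
E
python3 -c "
from jc import *
jarcup([.6054,.0074],'w4.png')
togo(.6114,.0927,.28)"
```

```text
rim 847 [0.6051 0.0066]
cap 4906 [0.60422541 0.00826545 0.10400625] ((0.6038472056388855, 0.006912268698215485), 0.02710588090121746)
handle 786 [0.61138539 0.09280969 0.10854623] ((0.611117959022522, 0.09272482991218567), 0.009027467109262943)
t 10.2 pos [0.606  0.0071 0.3272] q [-0.07  0.19  1.57  0.    1.38 -0.01] F [ 0.6 -0.4  1.3] open 0.0719 gf 0.0
turn deg [ 0.47 -0.    0.31] shift mm now-axes [85.7 -0.7 47.2] target-axes [85.7 -0.7 47.2]
```

View pics/w4.png

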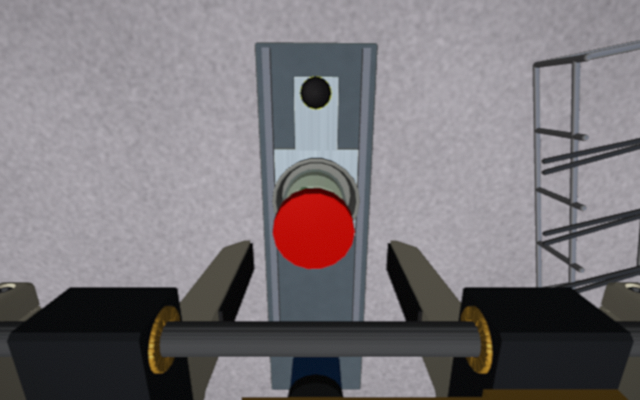

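The wrist view shows the jar standing centred in the cup, with the cap at (313,230), the cup at (316,190) and the handle at (315,92). Next I grip the handle.

Call:
drive_tool(moves=[60, 25, 0, 0, 0, 0, 0, 60, 35, 0, 0, 0, 0, 0, 60, 26, -1, 0, 0, 0, 0, 60, 0, 0, 25, 0, 0, 0, 60, 0, 0, 30, 0, 0, 0, 60, 0, 0, 15, 0, 0, 0, 60, 0, 0, 0, 0, 0, 0, 60, 0, 0, 0, 0, 0, 0])

```text
t: 11.0
tool_pos: [0.6092, 0.0928, 0.2512]
orientation: [-2.294, -2.146, 0.001]
force: [-0.3, -0.4, 1.2]
opening: 0.06
gripper_force: 0.0
```

```bash
python3 -c "
from jc import *
togo(.6114,.0927,.257)"
```

```text
t 11.0 pos [0.6092 0.0928 0.2512] q [0.07 0.29 1.59 0.   1.26 0.13] F [-0.3 -0.4  1.2] open 0.06 gf 0.0
turn deg [-0.03  0.    0.29] shift mm now-axes [-0.   2.2 -5.8] target-axes [ 0.   2.2 -5.8]
```

Call:
drive_tool(moves=[60, 0, 1.5, 0, 0, 0, 0, 10, 0, 0, 0, 0, 0, 0, 10, 0, 0, 0, 0, 0, 0, 10, 0, 0, 0, 0, 0, 0, 10, 0, 0, 0, 0, 0, 0, 10, 0, 0, 0, 0, 0, 0, 10, 0, 0, 0, 0, 0, 0, 10, -2, 0, 0, 0, 0, 0], grip_force=20)

```text
t: 11.8
tool_pos: [0.6106, 0.0914, 0.251]
orientation: [-2.293, -2.147, -0.001]
force: [0.7, 2.7, 0.3]
opening: 0.0178
gripper_force: 20.0
```

Call:
drive_tool(moves=[10, -4, 0, 0, 0, 0, 0, 10, -6, 0, 0, 0, 0, 0, 10, -8, 0, 0, 0, 0, 0, 10, -8, 0, 0, 0, 0, 0, 10, -8, 0, 0, 0, 0, 0, 10, -8, 0, 0, 0, 0, 0, 10, -8, 0, 0, 0, 0, 0, 10, -8, 0, 0, 0, 0, 0])

```text
t: 12.6
tool_pos: [0.6065, 0.0323, 0.251]
orientation: [-2.294, -2.146, 0.0]
force: [-0.2, 3.7, 1.8]
opening: 0.0173
gripper_force: 20.0
```

Call:
drive_tool(moves=[10, -8, 0, 0, 0, 0, 0, 10, -8, 0, 0, 0, 0, 0, 10, -8, 0, 0, 0, 0, 0, 10, -8, 0, 0, 0, 0, 0, 10, -7, 0, 0, 0, 0, 0, 10, -5, 0, 0, 0, 0, 0, 10, -4, 0, 0, 0, 0, 0, 10, -3, 0, 0, 0, 0, 0])

```text
t: 13.4
tool_pos: [0.6031, -0.0183, 0.251]
orientation: [-2.293, -2.146, 0.001]
force: [-4.6, 2.8, 3.0]
opening: 0.0177
gripper_force: 20.0
```

Call:
drive_tool(moves=[10, -2, 0, 0, 0, 0, 0, 10, -2, 0, 0, 0, 0, 0, 10, -2, 0, 0, 0, 0, 0])

```text
t: 13.7
tool_pos: [0.6027, -0.024, 0.251]
orientation: [-2.293, -2.146, 0.001]
force: [-4.1, 2.7, 3.1]
opening: 0.0173
gripper_force: 20.0
```

Call:
drive_tool(moves=[10, -2, 0, 0, 0, 0, 0, 10, -1, 0, 0, 0, 0, 0])

```text
t: 13.9
tool_pos: [0.6025, -0.0271, 0.251]
orientation: [-2.293, -2.146, 0.001]
force: [-4.3, 3.3, 3.6]
opening: 0.0176
gripper_force: 20.0
```

Call:
drive_tool(moves=[10, -1, 0, 0, 0, 0, 0, 10, -1, 0, 0, 0, 0, 0])

```text
t: 14.1
tool_pos: [0.6024, -0.0277, 0.251]
orientation: [-2.292, -2.146, -0.002]
force: [-4.5, 14.1, 4.0]
opening: 0.0175
gripper_force: 20.0
```

Call:
drive_tool(moves=[10, -1, 0, 0, 0, 0, 0, 10, -1, 0, 0, 0, 0, 0])

```text
t: 14.3
tool_pos: [0.6024, -0.0284, 0.251]
orientation: [-2.29, -2.145, -0.005]
force: [-3.0, 18.3, 3.7]
opening: 0.0176
gripper_force: 20.0
```

Call:
drive_tool(moves=[10, 0, 0, 0, 0, 0, 0, 10, 0, 0, 0, 0, 0, 0, 50, 2, 0, 0, 0, 0, 0, 50, 0, 0, 0, 0, 0, 0, 50, 0, 0, 0, 0, 0, 0, 50, 0, 0, -20, 0, 0, 0, 50, 0, 0, -35, 0, 0, 0, 50, 0, 0, -35, 0, 0, 0])

```text
t: 15.1
tool_pos: [0.6023, -0.0294, 0.3412]
orientation: [-2.294, -2.145, 0.002]
force: [0.9, -0.2, -0.6]
opening: 0.0499
gripper_force: 0.0
```

```bash
python3 -c "
from jc import *
jarcup([.5975,-.1125],'w5.png')
c=robot.read_camera('scene'); cv2.imwrite('pics/s5.png',cv2.resize(c['color'][130:330,200:440],(720,600),interpolation=cv2.INTER_CUBIC)[...,::-1])
togo(.597,-.1125,.46)"
```

```text
rim 811 [ 0.5967 -0.1137]
cap 1231 [ 0.59652407 -0.09707777  0.10381734] ((0.5958198308944702, -0.10726289451122284), 0.025459129363298416)
handle 511 [ 0.60297001 -0.02592077  0.10836686] ((0.6028541922569275, -0.026896553114056587), 0.00895947590470314)
t 15.2 pos [ 0.6045 -0.0296  0.3477] q [-0.13  0.17  1.55 -0.    1.41 -0.07] F [ 0.8 -1.4  0.8] open 0.0495 gf 0.0
turn deg [0.59 0.06 0.28] shift mm now-axes [ -83.3   -0.8 -112.2] target-axes [ -83.2   -1.6 -112.3]
```

View pics/s5.png

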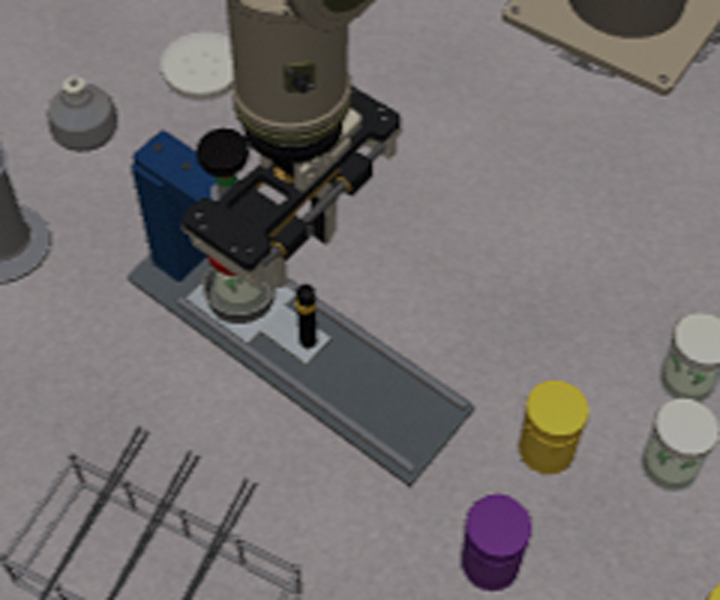

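The scene view shows the slide fully in, with the jar upright under the foot at (238,290). I rise, close the fingers and move over the knob.

Call:
drive_tool(moves=[0, 0, 0, -35, 0, 0, 0, 0, 0, 0, -40, 0, 0, 0, 0, 0, 0, -32, 0, 0, 0, 0, 0, 0, -8, 0, 0, 0, 0, -20, 0, 0, 0, 0, 0, 0, -35, -1, 0, 0, 0, 0, 0, -28, 0, 0, 0, 0, 0, 0, 0, 0, 0, 0, 0, 0], grip_force=20)

```text
t: 16.0
tool_pos: [0.5957, -0.1149, 0.4543]
orientation: [-2.297, -2.142, 0.003]
force: [0.4, 0.7, 0.1]
opening: 0.0005
gripper_force: 0.0
```

```bash
python3 -c "
from jc import *
togo(.597,-.113,.434)"
```

```text
t 16.0 pos [ 0.5957 -0.1149  0.4543] q [-0.27  0.13  1.39 -0.    1.61 -0.2 ] F [0.4 0.7 0.1] open 0.0005 gf 0.0
turn deg [-0.11  0.07  0.1 ] shift mm now-axes [ 2.   1.3 20.3] target-axes [ 2.   1.2 20.3]
```

Call:
drive_tool(moves=[0, 2, 1, 5, 0, 0, 0, 0, 0, 0, 7, 0, 0, 0, 0, 0, 0, 6, 0, 0, 0, 0, 0, 0, 0, 0, 0, 0])

```text
t: 16.4
tool_pos: [0.5971, -0.1086, 0.436]
orientation: [-2.291, -2.147, 0.002]
force: [-1.0, 0.1, 0.0]
opening: 0.0004
gripper_force: 0.0
```

Call:
drive_tool(moves=[0, 0, 0, 3, 0, 0, 0, 0, 0, 0, 3, 0, 0, 0, 0, 0, 0, 0, 0, 0, 0])

```text
t: 16.7
tool_pos: [0.5974, -0.1093, 0.4321]
orientation: [2.293, 2.147, 0.001]
force: [-0.4, 1.3, 2.8]
opening: 0.0006
gripper_force: 1.1
```

Call:
drive_tool(moves=[0, 0, 0, 2, 0, 0, 0, 0, 0, 0, 3, 0, 0, 0, 0, 0, 0, 3, 0, 0, 0, 0, 0, 0, 3, 0, 0, 0, 0, 0, 0, 3, 0, 0, 0, 0, 0, 0, 0, 0, 0, 0])

```text
t: 17.3
tool_pos: [0.5974, -0.1094, 0.4178]
orientation: [2.293, 2.147, 0.001]
force: [1.2, 3.5, 3.7]
opening: 0.0004
gripper_force: 2.1
```

Call:
drive_tool(moves=[0, 0, 0, 2, 0, 0, 0, 0, 0, 0, 2, 0, 0, 0, 0, 0, 0, 2, 0, 0, 0, 0, 0, 0, 0, 0, 0, 0])

```text
t: 17.7
tool_pos: [0.5973, -0.1094, 0.4129]
orientation: [2.293, 2.146, 0.001]
force: [-2.0, 3.6, 10.0]
opening: 0.0005
gripper_force: 4.9
```

Call:
drive_tool(moves=[0, 0, 0, 2, 0, 0, 0, 0, 0, 0, 2, 0, 0, 0, 0, 0, 0, 1, 0, 0, 0, 0, 0, 0, 0, 0, 0, 0, 0, 0, 0, 0, 0, 0, 0])

```text
t: 18.2
tool_pos: [0.5973, -0.1094, 0.4087]
orientation: [2.293, 2.146, 0.002]
force: [-3.4, 3.7, 12.7]
opening: 0.0005
gripper_force: 6.5
```

```bash
python3 -c "
from jc import *
togo(.597,-.113,.408)
c=robot.read_camera('scene'); cv2.imwrite('pics/s6.png',cv2.resize(c['color'][150:270,220:340],(600,600),interpolation=cv2.INTER_CUBIC)[...,::-1])
W=cloud(c); p=c['R']@np.array([.597,-.1125,.19])+c['t']; p=c['mtx']@p; print(p/p[2])
"
```

```text
t 18.2 pos [ 0.5973 -0.1094  0.4087] q [-0.27  0.15  1.46  0.    1.53 -0.2 ] F [-3.4  3.7 12.7] open 0.0005 gf 6.5120387106253474
turn deg [0.09 0.   0.32] shift mm now-axes [-3.6 -0.1  0.7] target-axes [-3.6 -0.   0.7]
[276.06939456 193.03283561   1.        ]
```

View pics/s6.png

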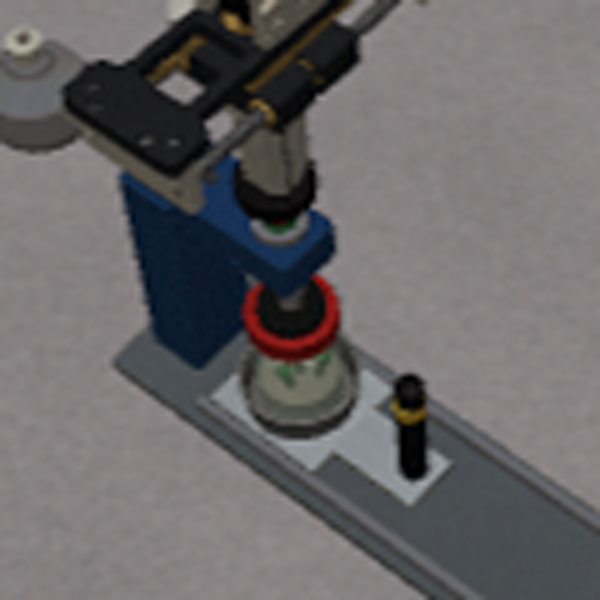

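The picture shows the foot bearing on the red cap (290,305) and the collar rim inside the green band (280,225). Both force and height put the stem about 23 mm down, so I'm handing in.

```bash
python3 -c "
from plant import robot
print(robot.close_job())"
```

```text
the job is handed in; nothing more can be done
None
```

I handed the job in at about 18 s: the red-capped jar stands in the cup with the slide fully in, and the arm holds the knob about 23 mm down, in the green band, at about 13 N; the hand-in returned no verdict.

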